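# Shuttle the blue sample block into the reader slot

### The job

In the aluminium shuttle tray, first slide the sample block that stands in front of the reader slot (red or yellow) sideways into the empty bay, then slide the blue block forward into the slot and press it gently against the mostly hidden sprung contact pad with about 10 N (never more than 16 N) for half a second, and let go, leaving it in the slot. Only slide the blocks, never lift or tip them or jam them hard against the tray, and leave the third block in its bay.

Things in the scene. Friction and masses are not known exactly. Their poses are not given: they have to be found in the camera images.
- tray: Fixed aluminium shuttle tray, 156 x 156 mm, with 2 x 2 bays of 70 x 70 mm and no walls between them (inside 140 x 140 mm, outer walls 8 mm thick, 20 mm high). Origin on the bench under its middle; x away from the robot (far row), y to the left column; floor 6 mm up. Bay centres at x, y = +-35 mm. Slippery floor (friction about 0.2); 3 mm of play. Pressing a block on tray walls or floor: at most 80 N.
- empty_bay (a point): Floor centre of the far left bay (35, 35 mm in the tray), empty at the start: where the block in front of the slot must go, sliding along the tray's +y. Axes as the tray.
- reader_bay (a point): Floor centre of the far right bay (35, -35 mm in the tray), in front of the slot. At the start red or yellow stands here and the other in the near left bay; blue stands near right, behind it on the robot's side, 70 mm back along the tray's x. Axes as the tray.
- slot_mouth (a point): Middle of the front edge of the slot's black roof, on its top, 33.5 mm above the bench, at (84, -35 mm) in the tray. Behind the reader bay the far wall is open and the floor runs on in +x as the slot, under this roof (26 mm block top passes below it), between side walls at y = -70 and +1 mm in the tray. Axes as the tray.
- reader: Grey box over the slot's far end, top 50 mm above the bench. Same origin and axes as the tray. Its sprung brass pad, 50 mm wide, waits mostly hidden under the roof: face 72 to 100 mm along the tray's x, different each time, not reported. About 5 N per mm plus damping, yields 10 mm, pushes the block back slowly by its compression on release. Press 5 to 16 N for 0.4 s; over 16 N is a fault.
- blue_grip (a point): Middle of the gripping part of the square post (20 x 20 mm, sides parallel to the block's) on the blue block. The block is a 67 x 67 x 20 mm plate (0.24 to 0.39 kg) with the post in its middle, up to 64 mm above its underside; this point is 50 mm above the underside, 56 mm above the bench. Axes parallel to the tray's. The pad is met when this point is 38 to 67 mm along the tray's x.
- red_grip (a point): Middle of the gripping part of the square post (20 x 20 mm, sides parallel to the block's) on the red block. The block is a 67 x 67 x 20 mm plate (0.24 to 0.39 kg) with the post in its middle, up to 64 mm above its underside; this point is 50 mm above the underside, 56 mm above the bench. Axes parallel to the tray's. 
- yellow_grip (a point): Middle of the gripping part of the square post (20 x 20 mm, sides parallel to the block's) on the yellow block. The block is a 67 x 67 x 20 mm plate (0.24 to 0.39 kg) with the post in its middle, up to 64 mm above its underside; this point is 50 mm above the underside, 56 mm above the bench. Axes parallel to the tray's. 
- blue_block: The whole blue block; origin at the centre of its underside (50 mm below blue_grip).
- red_block: The whole red block; origin at the centre of its underside (50 mm below red_grip).
- yellow_block: The whole yellow block; origin at the centre of its underside (50 mm below yellow_grip).
Mind the look-alikes: they are no part of the job. There is more than one size of the blue_block; the job needs the larger.

How it is judged:
On the way, in this order (a step that is already met when the one before it is completed fails the run):
1. the block in front of the reader slot has been slid into the far left bay (((x of red_grip in the frame of tray between 0.026 and 0.044 m and y of red_grip in the frame of tray between 0.026 and 0.044 m) or (x of yellow_grip in the frame of tray between 0.026 and 0.044 m and y of yellow_grip in the frame of tray between 0.026 and 0.044 m))), for 0.1 s.
2. the blue block is in the slot and pressed against the reader's pad with 5 to 16 N for 0.4 s (x of blue_grip in the frame of tray between 0.035 and 0.076 m and y of blue_grip in the frame of tray between -0.043 and -0.027 m and contact force between blue_block and reader between 5 and 16 N), for 0.4 s.
At the end, for the whole second after the job is handed in: Blue block in the slot (centre 35 to 76 mm along the tray's x, within 8 mm of the right column's middle line), its former blocker in the far left bay and the third block in the near left bay (each within 9 mm of the bay centre in x and y), all flat on the floor and at rest (x of blue_grip in the frame of tray between 0.035 and 0.076 m and y of blue_grip in the frame of tray between -0.043 and -0.027 m and linear speed of each of blue_block, red_block, yellow_block below 0.01 m/s and z of blue_grip in the frame of tray between 0.05 and 0.06 m and z of red_grip in the frame of tray between 0.05 and 0.06 m and z of yellow_grip in the frame of tray between 0.05 and 0.06 m and ((x of red_grip in the frame of tray between 0.026 and 0.044 m and y of red_grip in the frame of tray between 0.026 and 0.044 m and x of yellow_grip in the frame of tray between -0.044 and -0.026 m and y of yellow_grip in the frame of tray between 0.026 and 0.044 m) or (x of yellow_grip in the frame of tray between 0.026 and 0.044 m and y of yellow_grip in the frame of tray between 0.026 and 0.044 m and x of red_grip in the frame of tray between -0.044 and -0.026 m and y of red_grip in the frame of tray between 0.026 and 0.044 m))); the robot touches nothing.
It fails at once if the reader's pad is pressed with more than 16 N (contact force between blue_block and reader above 16 N).
It fails at once if a block is lifted more than 10 mm off the tray floor (z of any of blue_grip, red_grip, yellow_grip in the frame of tray above 0.066 m).
It fails at once if a block is tipped by more than about 12 degrees (angle between any of blue_grip, red_grip, yellow_grip's own z axis and vertical above 0.21 rad).
It fails at once if a block is pressed against the tray with more than 80 N (contact force between any of blue_block, red_block, yellow_block and tray above 80 N).
It also fails if it takes over 64 s, if anything falls off the work surface, if the arm or the gripper's body presses on something with over 40 N, if the wrist force passes 120 N, or if a joint passes its speed limit or range.

### The arm

A 7-joint arm with a two-finger parallel gripper is mounted at the origin on a cart in front of the work surface, level with it; the furniture and walls round the work are solid. World frame = base frame: x ahead of the robot, y to its left, z up, the work surface at z = 0. Lengths are in m, angles in rad, forces in N, time in s.
With the tool pointing down it reaches from about 0.35 to 0.9 m from the base axis. Payload 8.1 kg.
Tool frame: the origin (TCP) lies at the very end of the fingers, on their centre line; the grasp point (between the pads) lies 19 mm behind it; x points along the fingers, y is the direction in which the jaws open and shut, and the axes are right-handed (so a half turn about x gives the same grasp; the last joint's range is limited). The gripper opens to 92 mm and grips with 3 to 60 N. Pads are 19 mm wide; open, the fingers measure 130 mm over their backs; the gripper's body (75 mm by 190 mm) begins 47 mm behind the grasp point.
Start: joints at [1.194, 0.434, 0.025, 1.573, -0.012, 1.134, -0.075], TCP at [0.169, -0.602, 0.227] pointing down, gripper open.
Joint ranges: [-2.62, 2.62], [-0.44, 2.09], [-1.27, 1.32], [0.08, 2.57], [-1.32, 4.46], [0.12, 2], [-2.74, 2.74]. Speed limits (rad/s): [2.22, 2.22, 3.01, 3.01, 3.14, 3.14, 3.14].

### API

Orientations are given as a rotation vector (axis times angle).
In Python, from cell import arm gives the robot as it stands.
- The arm moves only by the tool servo_tool, never from a script. Its argument "plan" is a list of rows, each a list of 2 entries, a list of its own where there are three numbers: the shift along the world's x, y, z in cm, then the turn, a rotation vector about the world's x, y, z in degrees. A call has 1 to 12 rows; each row is the pose to reach, as a shift and turn from the pose measured when the call began; what a row does not reach only later rows make up. A row lasts 1/10 s, in which the tool goes at most 50 mm and 8.59 degrees, less where a joint would pass 70% of its speed; a pose out of reach is approached as far as the arm can. A call with a gripper value outside its range is refused whole. "grip" is the opening, from 0 (shut) to 1 (fully open), set as the call begins (left out, the last holds). The fingers move at their own pace and stop on an object; "squeeze" is the grip in N (left out, the last holds). Time passes only in rows, so rows that repeat a pose let the fingers close. It gives the time, the measured TCP pose, the force and the opening at its end, in the units of the state.
- arm.observe(): the state, without advancing time (a new reading comes with each control period).
- arm.get_image(name): name is "side" or "top"; returns a dict with "frame" (384x512x3 uint8, blue, green, red), "fx", "fy", "cx", "cy" (pixels), "D" ([k1, k2, p1, p2, k3] as OpenCV has them; the pictures are not rectified), "position" and "rotation" of the camera in the world. Camera axes: x right, y down, z forward; pixel columns grow to the right and rows downward; lengths in m; the calibration is good to about 2 mm. A picture is of the moment at which its call begins. There is no depth.
- arm.sign_off(): hands the job in, once; it reports no verdict.
Trained networks look in a picture, given as the dict that the camera call returned (one of the last four; its "shot" number tells which), for a name from the list of things; names that differ only in an ending like _2 or _b are one class to them, and where a whole thing is asked for, a point or a joint stands for the part that bears it (a point fixed in the world has none). Each returns a list of dicts, best first, with "score" (0 to 1); they miss things now and then, are a little off and sometimes report something else, mostly with a low value. They report only what shows in the picture. A call takes as long as a camera call. They do not tell look-alikes from the thing itself.
- arm.search_frame(picture, query): "at" ([column, row] in pixels, amid what is visible of it).
- arm.trace(picture, query): "pixels" (384x512 bool, what is visible of it) and "at" ([column, row] in pixels, amid what is visible of it).
The state is a dict: "clock": time; "joints": joint angles; "dq": joint speeds; "joint_efforts": joint torques, N m; "position": TCP position; "ee_rot": TCP orientation; "force": force on the tool from outside, world axes, zero at the start; "ft_torque": the same for the moment, N m; "width": opening from 0.0 (shut) to 1.0 (fully open).
Only numpy, scipy, OpenCV 4.12 (cv2) and the standard library are available. Lean on these libraries where they do the work, as an engineer would, in place of code of your own. Each camera call takes 0.05 s, during which the arm holds its last target.

## Working session

There is one attempt and no reset: what is moved stays moved. The work goes in short steps, Python scripts to look and compute and a tool call to move; the robot and the scene stay as the last step left them, time stands still between calls to the robot, and variables do not carry over. Pictures are saved under pics/ and viewed, and the job is handed in when it is done.

Besides the shell and the picture viewer there is one more tool, called as a command line: name --argument value ..., lists and objects as JSON in quotes. servo_tool: Moves the arm, as the interface text tells. Its arguments: {"type":"object","properties":{"plan":{"type":"array","items":{"type":"array"}},"grip":{"type":"number"},"squeeze":{"type":"number"}},"required":["plan"]}

```bash
mkdir -p pics; ls; python3 - <<'E'
from cell import arm
import cv2
s=arm.observe(); print(s)
for n in ("top","side"):
    p=arm.get_image(n); cv2.imwrite(f"pics/{n}0.png",p["frame"])
    print(n,{k:p[k] for k in p if k!="frame"})
    for q in ("tray","blue_grip","red_grip","yellow_grip","blue_block","red_block","yellow_block","slot_mouth","reader","empty_bay","reader_bay"):
        try: print(q,[(d["at"],round(d["score"],2)) for d in arm.search_frame(p,q)][:4])
        except Exception as e: print(q,e)
E
```

```text
pics
{'clock': 0.0, 'joints': array([ 1.19441039,  0.43519051,  0.02496006,  1.5741133 , -0.01161746,
        1.13398025, -0.07507281]), 'dq': array([ 0.00064113,  0.00045456,  0.00016341, -0.00074035, -0.00112218,
        0.00036177, -0.00219932]), 'joint_efforts': array([-1.53773173e-03, -6.67863607e+01,  9.84358191e-01, -3.14468944e+01,
       -6.05731783e-02,  4.29044443e-02,  2.25053691e-04]), 'position': array([ 0.16880466, -0.60123788,  0.22595871]), 'ee_rot': array([ 2.07526787,  0.28746736, -2.07595534]), 'force': array([-0.17467632,  0.22447347,  0.63857927]), 'ft_torque': array([-0.03867879,  0.05432592, -0.02602273]), 'width': 1.0032188375819107}
top {'fx': 355.22834915474516, 'fy': 355.22834915474516, 'cx': 256.0520376979482, 'cy': 183.74304311265107, 'D': array([-0.05611108,  0.        ,  0.        ,  0.        ,  0.        ]), 'position': array([0.31842729, 0.08258506, 0.88664067]), 'rotation': array([-1.97373603,  2.24701055, -0.2319054 ]), 'shot': 1}
tray [([273.9, 147.8], 0.95)]
blue_grip [([289.0, 243.3], 0.71), ([282.7, 185.4], 0.59)]
red_grip [([282.3, 158.3], 0.
[... 407 characters left out ...]
([-0.05665574,  0.        ,  0.        ,  0.        ,  0.        ]), 'position': array([0.08117603, 0.65457409, 0.53263777]), 'rotation': array([-0.77495289,  2.42136878, -1.31016128]), 'shot': 2}
tray [([246.8, 203.0], 0.62), ([229.7, 193.4], 0.57)]
blue_grip [([272.9, 189.4], 0.89), ([330.6, 222.9], 0.72)]
red_grip [([252.6, 176.5], 0.72)]
yellow_grip [([246.7, 202.3], 0.71)]
blue_block [([275.1, 190.7], 0.65), ([330.1, 222.1], 0.63)]
red_block [([249.2, 177.1], 0.96)]
yellow_block [([248.8, 204.0], 0.81)]
slot_mouth [([230.1, 192.6], 0.97)]
reader [([228.4, 160.0], 0.68)]
empty_bay [([229.3, 194.5], 0.92), ([247.9, 203.8], 0.69)]
reader_bay [([229.1, 191.0], 0.81), ([274.8, 192.9], 0.73)]
```

```bash
python3 - <<'E'
import cv2
a=cv2.imread("pics/top0.png")[80:300,170:400]; b=cv2.imread("pics/side0.png")[110:270,150:380]
cv2.imwrite("pics/t0c.png",cv2.resize(a,None,fx=2.6,fy=2.6,interpolation=cv2.INTER_CUBIC)); cv2.imwrite("pics/s0c.png",cv2.resize(b,None,fx=3.4,fy=3.4,interpolation=cv2.INTER_CUBIC))
E
```

```text
(no output)
```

View pics/t0c.png

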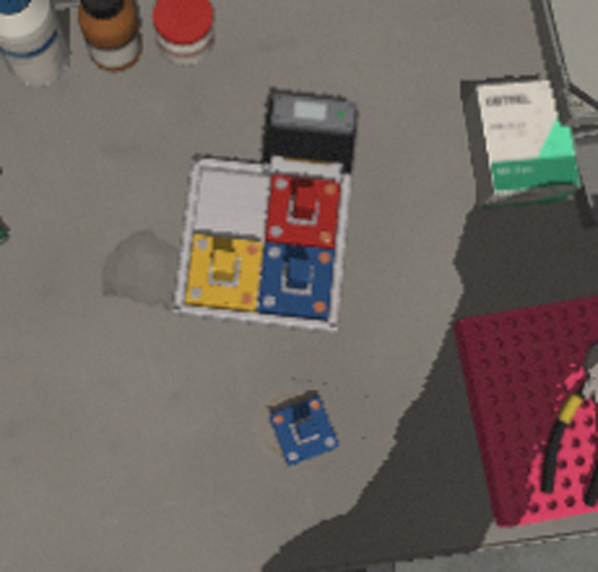

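View pics/s0c.png

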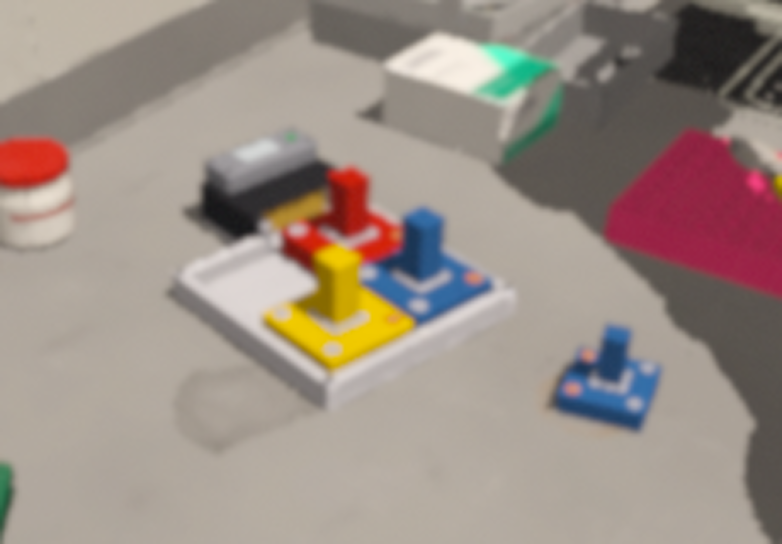

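View pics/top0.png

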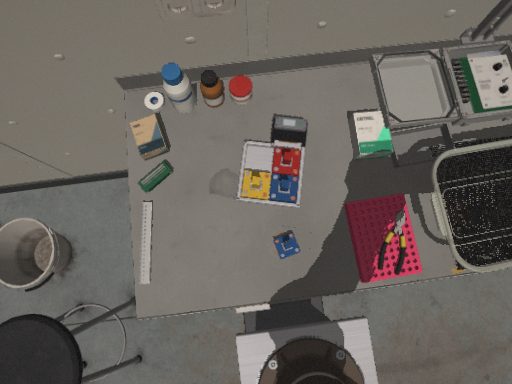

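```bash
cat > h.py <<'E'
import cv2, numpy as np
from scipy.spatial.transform import Rotation as R
def cam(p):
    rv=np.asarray(p["rotation"]); Rm=R.from_rotvec(rv).as_matrix() if rv.ndim==1 else rv
    K=np.array([[p["fx"],0,p["cx"]],[0,p["fy"],p["cy"]],[0,0,1]]); return Rm,np.array(p["position"]),K,np.array(p["D"])
def proj(p,X):
    Rm,t,K,D=cam(p); X=np.atleast_2d(X).astype(float)
    return cv2.projectPoints(X,cv2.Rodrigues(Rm.T)[0],-Rm.T@t,K,D)[0][:,0]
def masks(f):
    h=cv2.cvtColor(f,cv2.COLOR_BGR2HSV).astype(int); H,S,V=h[...,0],h[...,1],h[...,2]
    return {"red":((H<8)|(H>172))&(S>150),"yellow":(H>=18)&(H<34)&(S>150),"blue":(H>98)&(H<118)&(S>120)}
def box(cx,cy,z0,z1,s):
    return np.array([[cx+a*s/2,cy+b*s/2,z] for a in(-1,1) for b in(-1,1) for z in(z0,z1)])
def tow(P,T):
    c,s=np.cos(T[2]),np.sin(T[2]); P=np.atleast_2d(P); return np.c_[T[0]+c*P[:,0]-s*P[:,1],T[1]+s*P[:,0]+c*P[:,1],P[:,2]]
def render(p,T,blocks,up=4):
    im=np.zeros((384*up,512*up),np.uint8); ids={"red":1,"yellow":2,"blue":3}
    _,t,_,_=cam(p)
    order=sorted(blocks.items(),key=lambda kv:-np.linalg.norm(tow([kv[1][0],kv[1][1],0.03],T)[0]-t))
    for n,(x,y) in order:
        for (a,b,s) in((.006,.026,.067),(.026,.070,.020)):
            q=proj(p,tow(box(x,y,a,b,s),T)); q=(q+.5)*up-.5
            cv2.fillConvexPoly(im,cv2.convexHull(np.round(q*16).astype(np.int32)),ids[n],shift=4)
    return im
def soft(im,i,up=4): return cv2.resize((im==i).astype(np.float32),None,fx=1/up,fy=1/up,interpolation=cv2.INTER_AREA)
E
cat > fit.py <<'E'
from cell import arm; from h import *
from scipy.optimize import minimize
import pickle
ps=[arm.get_image("top"),arm.get_image("side")]
pickle.dump(ps,open("p0.pkl","wb"))
B={"red":(.035,-.035),"yellow":(-.035,.035),"blue":(-.035,-.035)}
ids={"red":1,"yellow":2,"blue":3}
def region(p,T0):
    # only near the tray
    q=proj(p,tow([[a,b,z] for a in(-.09,.09) for b in(-.09,.09) for z in(0,.075)],T0)); m=np.zeros((384,512),np.uint8)
    cv2.fillConvexPoly(m,cv2.convexHull(q.astype(np.int32)),1); return m
# initial by top view rays: unproject pixel at z
def unproj(p,uv,z):
    Rm,t,K,D=cam(p); d=cv2.undistortPoints(np.array([[uv]],float),K,D)[0,0]; r=Rm@np.array([d[0],d[1],1]); return t+r*(z-t[2])/r[2]
C={k:unproj(ps[0],uv,.02) for k,uv in dict(TL=(244.2,140.5),BR=(299,206),BL=(238,200)).items()}
print({k:v.round(4) for k,v in C.items()},np.linalg.norm(C["TL"]-C["BL"]),np.linalg.norm(C["BR"]-C["BL"]))
c=(C["TL"]+C["BR"])/2; d=C["TL"]-C["BL"]; T0=np.array([c[0],c[1],np.arctan2(d[1],d[0])]); print(T0)
reg=[region(p,T0) for p in ps]; M=[{k:cv2.morphologyEx(v.astype(np.uint8),cv2.MORPH_CLOSE,np.ones((3,3))).astype(np.float32) for k,v in masks(p["frame"]).items()} for p in ps]
def cost(T,which=(0,1)):
    e=0
    for j in which:
        im=render(ps[j],T,B)
        for n,i in ids.items(): e+=(np.abs(soft(im,i)-M[j][n])*reg[j]).sum()
    return e
for w in((0,1),(0,),(1,)):
    f=lambda v:cost(T0+v*np.array([.01,.01,.1]),w)
    r=minimize(f,np.zeros(3),method="Nelder-Mead",options=dict(initial_simplex=[[0,0,0],[1,0,0],[0,1,0],[0,0,1]],xatol=.01,fatol=.1))
    T=T0+r.x*np.array([.01,.01,.1]); print(w,T.round(4),r.fun,f(np.zeros(3)))
    if len(w)==2: Tb=T
np.save("T.npy",Tb)
for p,n in zip(ps,("t","s")):
    g=p["frame"].copy(); up=4; g=cv2.resize(g,None,fx=up,fy=up,interpolation=cv2.INTER_CUBIC); im=render(p,Tb,B)
    for i in ids.values():
        cs,_=cv2.findContours((im==i).astype(np.uint8),0,2); cv2.drawContours(g,cs,-1,(0,255,0),1)
    for z,s in((.020,.156),(.0,.156)):
        q=proj(p,tow(box(0,0,z,z,s)[[0,2,6,4]],Tb)); cv2.polylines(g,[np.round((q+.5)*up).astype(np.int32)],True,(255,0,255),1)
    u,v=(270,165) if n=="t" else (255,190)
    cv2.imwrite(f"pics/fit_{n}.png",g[(v-70)*up:(v+70)*up,(u-80)*up:(u+80)*up])
for n,b in B.items(): print(n,tow([*b,.056],Tb))
s=arm.observe(); Rm=R.from_rotvec(s["ee_rot"]).as_matrix(); print(s["clock"],s["position"],"\n",Rm.round(3))
E
python3 fit.py
```

```text
{'TL': array([0.6183, 0.0785, 0.02  ]), 'BR': array([ 0.4327, -0.0348,  0.02  ]), 'BL': array([0.467 , 0.1124, 0.02  ])} 0.15506168293942807 0.15114250821302888
[ 0.52548462  0.0218423  -0.2207407 ]
(0, 1) [ 0.5258  0.0225 -0.2479] 1782.75 1821.375
(0,) [ 0.5253  0.0224 -0.2473] 565.9375 588.4375
(1,) [ 0.5273  0.0198 -0.2596] 1206.4375 1232.9375
red [[ 0.55111775 -0.02006873  0.056     ]]
yellow [[0.50043687 0.06496919 0.056     ]]
blue [[ 0.48325835 -0.00289022  0.056     ]]
1.3 [ 0.16898765 -0.6017083   0.22671964] 
 [[-0.     0.27  -0.963]
 [ 0.    -0.963 -0.27 ]
 [-1.    -0.    -0.   ]]
```

View pics/fit_t.png

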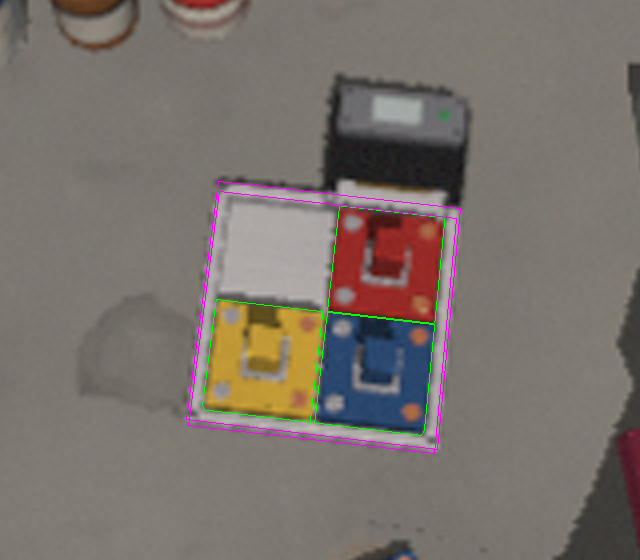

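View pics/fit_s.png

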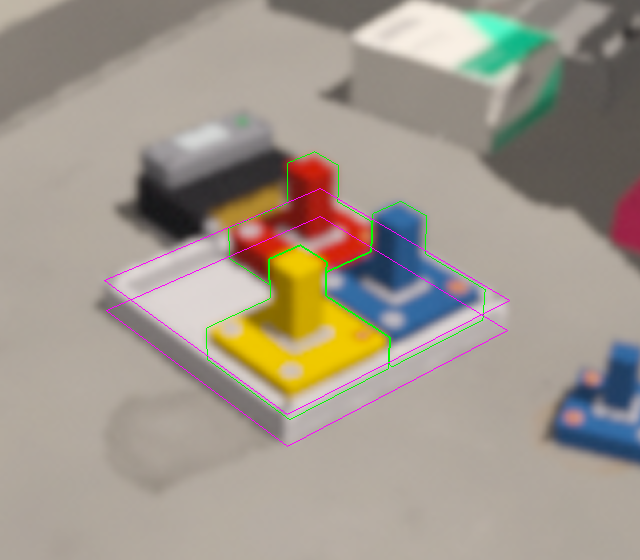

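servo_tool --plan '[[[4, 6, 0], [0, 0, -6]], [[8, 12, 0], [0, 0, -12]], [[10.5, 16, 0], [0, 0, -18]], [[13, 20, 0], [0, 0, -24]], [[15.5, 24, 0], [0, 0, -30]], [[18, 28, 0], [0, 0, -30]], [[20.5, 32, 0], [0, 0, -30]], [[23, 36, 0], [0, 0, -30]], [[25.5, 40, 0], [0, 0, -30]], [[28, 44, 0], [0, 0, -30]], [[31, 48, 0], [0, 0, -30]], [[34, 52, 0], [0, 0, -30]]]' --grip 0.45

```text
clock: 2.5
position: [0.4971, -0.0972, 0.2271]
ee_rot: [-2.089, 0.263, 2.088]
force: [1.6, -0.9, 0.0]
width: 0.452
```

```bash
cat > st.py <<'E'
from cell import arm; from h import *
s=arm.observe(); T=np.load("T.npy"); c,si=np.cos(T[2]),np.sin(T[2]); p=s["position"]-[T[0],T[1],0]
Rm=R.from_rotvec(s["ee_rot"]).as_matrix(); f=s["force"]
print("t",s["clock"],"pos",s["position"].round(4),"tray",np.round([c*p[0]+si*p[1],-si*p[0]+c*p[1]],4),"jaw-angle err deg",np.degrees(np.arctan2(Rm[1,1],Rm[0,1])-T[2]+np.pi/2).round(2),"tilt",Rm[:,0].round(3),"F",f.round(2),"Ftray",np.round([c*f[0]+si*f[1],-si*f[0]+c*f[1]],2),"w",s["width"],s["joints"].round(2))
E
python3 st.py
```

```text
t 2.5 pos [ 0.4971 -0.0972  0.2271] tray [ 0.0015 -0.1231] jaw-angle err deg -0.12 tilt [ 0.001 -0.    -1.   ] F [ 1.61 -0.94  0.05] Ftray [ 1.79 -0.51] w 0.45213923037078857 [ 0.25  0.25 -0.2   1.84  0.06  1.05 -1.79]
```

servo_tool --plan '[[[2.7, 4, 0], [0, 0, 0]], [[5.4, 7.7, -1], [0, 0, 0]], [[5.4, 7.7, -5], [0, 0, 0]], [[5.4, 7.7, -9], [0, 0, 0]], [[5.4, 7.7, -11.5], [0, 0, 0]], [[5.4, 7.7, -11.5], [0, 0, 0]], [[5.4, 7.7, -11.5], [0, 0, 0]]]'

```text
clock: 3.2
position: [0.5513, -0.0202, 0.1127]
ee_rot: [-2.089, 0.263, 2.088]
force: [0.5, 0.2, -1.1]
width: 0.451
```

```bash
python3 st.py; python3 - <<'E'
from cell import arm; import cv2
for n,(u,v) in (("side",(255,180)),("top",(270,165))):
    p=arm.get_image(n)["frame"]; cv2.imwrite(f"pics/{n}1.png",cv2.resize(p[v-70:v+70,u-90:u+90],None,fx=4,fy=4,interpolation=cv2.INTER_CUBIC))
E
```

```text
t 3.2 pos [ 0.5513 -0.0202  0.1127] tray [ 0.0352 -0.0351] jaw-angle err deg -0.12 tilt [ 0.001 -0.    -1.   ] F [ 0.46  0.15 -1.1 ] Ftray [0.4  0.26] w 0.45076204711969015 [ 0.1   0.45 -0.22  1.87  0.13  0.83 -2.  ]
```

View pics/side1.png

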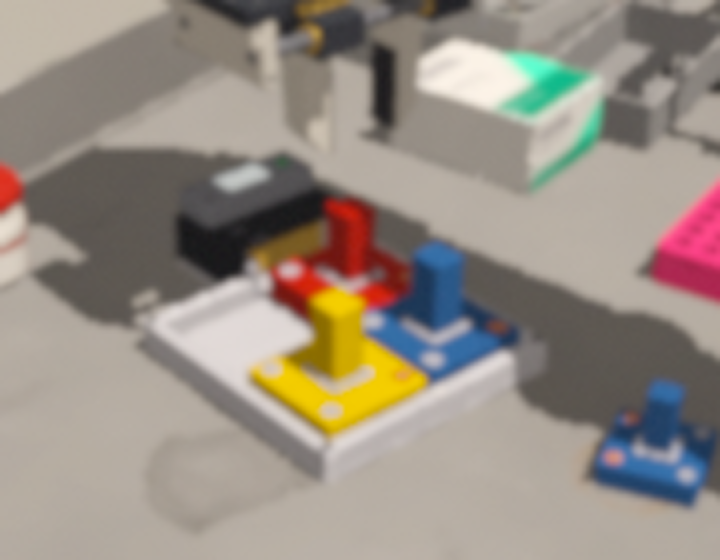

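View pics/top1.png

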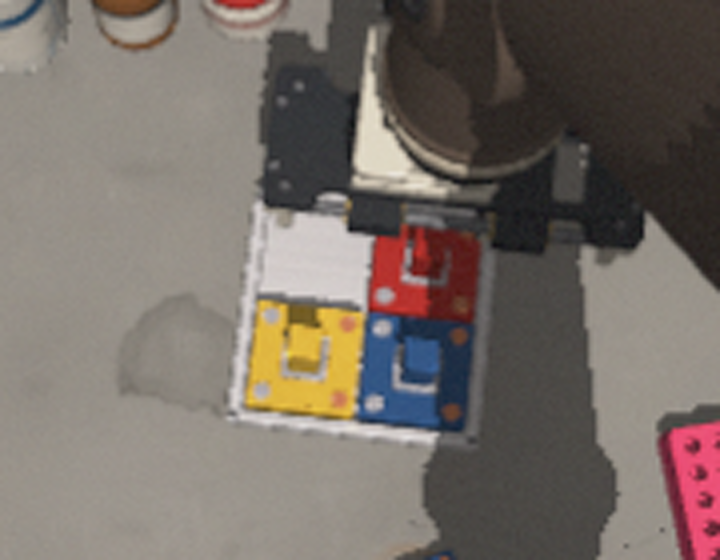

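servo_tool --plan '[[[0, 0, -3.5], [0, 0, 0]], [[0, 0, -5.5], [0, 0, 0]], [[0, 0, -7.3], [0, 0, 0]], [[0, 0, -7.3], [0, 0, 0]], [[0, 0, -7.3], [0, 0, 0]]]'

```text
clock: 3.8
position: [0.5533, -0.0202, 0.0423]
ee_rot: [-2.094, 0.262, 2.082]
force: [0.1, 0.2, 0.4]
width: 0.449
```

```bash
python3 st.py; python3 - <<'E'
from cell import arm; import cv2
for n,(u,v) in (("side",(255,180)),):
    p=arm.get_image(n)["frame"]; cv2.imwrite(f"pics/{n}2.png",cv2.resize(p[v-70:v+70,u-90:u+90],None,fx=4,fy=4,interpolation=cv2.INTER_CUBIC))
E
```

```text
t 3.8 pos [ 0.5533 -0.0202  0.0423] tray [ 0.0371 -0.0346] jaw-angle err deg -0.14 tilt [ 0.005 -0.    -1.   ] F [0.08 0.18 0.45] Ftray [0.04 0.2 ] w 0.44860161277228217 [ 0.08  0.55 -0.2   1.93  0.17  0.67 -2.04]
```

View pics/side2.png

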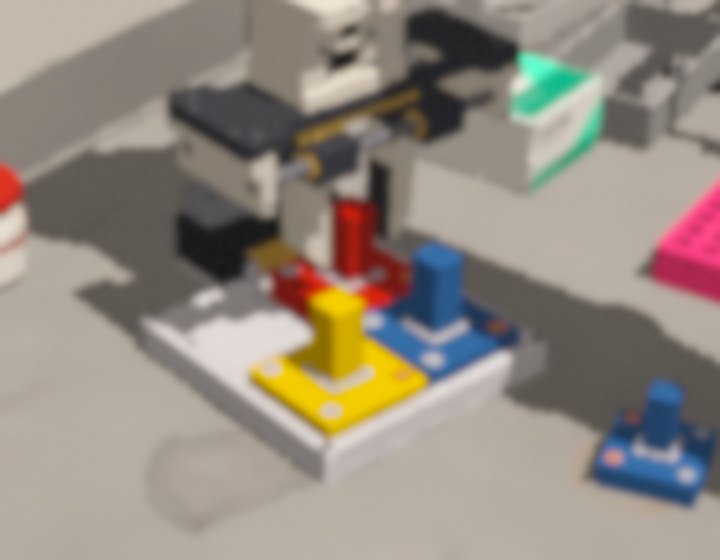

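servo_tool --plan '[[[-0.2, 0, -0.2], [0, 0, 0]], [[-0.2, 0, -0.2], [0, 0, 0]], [[-0.2, 0, -0.2], [0, 0, 0]], [[-0.2, 0, -0.2], [0, 0, 0]], [[-0.2, 0, -0.2], [0, 0, 0]], [[-0.2, 0, -0.2], [0, 0, 0]]]' --grip 0 --squeeze 20

```text
clock: 4.45
position: [0.5519, -0.0202, 0.0412]
ee_rot: [-2.095, 0.262, 2.081]
force: [-1.4, 0.9, 6.7]
width: 0.215
```

```bash
python3 st.py
```

```text
t 4.45 pos [ 0.5519 -0.0202  0.0412] tray [ 0.0358 -0.0349] jaw-angle err deg -0.15 tilt [ 0.007 -0.    -1.   ] F [-1.45  0.87  6.68] Ftray [-1.61  0.49] w 0.2153313423216196 [ 0.08  0.55 -0.2   1.93  0.17  0.67 -2.04]
```

servo_tool --plan '[[[0.1, 0.4, 0], [0, 0, 0]], [[0.3, 1.2, 0], [0, 0, 0]], [[0.5, 2.0, 0], [0, 0, 0]], [[0.7, 2.8, 0], [0, 0, 0]], [[0.9, 3.6, 0], [0, 0, 0]], [[1.1, 4.4, 0], [0, 0, 0]], [[1.3, 5.2, 0], [0, 0, 0]], [[1.5, 5.9, 0], [0, 0, 0]], [[1.6, 6.3, 0], [0, 0, 0]], [[1.7, 6.7, 0], [0, 0, 0]], [[1.7, 6.7, 0], [0, 0, 0]]]'

```text
clock: 5.55
position: [0.5691, 0.0477, 0.0412]
ee_rot: [-2.095, 0.261, 2.08]
force: [0.1, 1.3, 1.7]
width: 0.215
```

```bash
python3 st.py
```

```text
t 5.55 pos [0.5691 0.0477 0.0412] tray [0.0358 0.0351] jaw-angle err deg -0.11 tilt [ 0.007  0.    -1.   ] F [0.06 1.27 1.74] Ftray [-0.26  1.25] w 0.21502701039069314 [-0.04  0.57 -0.19  1.89  0.16  0.69 -2.15]
```

Release with a partial opening, then rise.

servo_tool --plan '[[[0, 0, 0], [0, 0, 0]], [[0, 0, 0], [0, 0, 0]], [[0, 0, 0], [0, 0, 0]], [[0, 0, 0], [0, 0, 0]], [[0, 0, 2], [0, 0, 0]], [[0, 0, 5], [0, 0, 0]], [[0, 0, 6], [0, 0, 0]], [[-4.3, -2.5, 6], [0, 0, 0]], [[-8.6, -5.1, 6], [0, 0, 0]], [[-8.6, -5.1, 6], [0, 0, 0]], [[-8.6, -5.1, 6], [0, 0, 0]]]' --grip 0.45

```text
clock: 6.65
position: [0.4823, -0.0042, 0.1013]
ee_rot: [-2.095, 0.263, 2.08]
force: [1.4, 0.1, 0.5]
width: 0.453
```

```bash
python3 st.py; python3 - <<'E'
from cell import arm; import cv2
for n,(u,v) in (("side",(255,180)),("top",(270,165))):
    p=arm.get_image(n)["frame"]; cv2.imwrite(f"pics/{n}3.png",cv2.resize(p[v-70:v+70,u-90:u+90],None,fx=4,fy=4,interpolation=cv2.INTER_CUBIC))
E
```

```text
t 6.65 pos [ 0.4823 -0.0042  0.1013] tray [-0.0356 -0.0366] jaw-angle err deg -0.2 tilt [ 0.007 -0.    -1.   ] F [1.37 0.13 0.49] Ftray [1.29 0.46] w 0.45301264013403675 [ 0.07  0.37 -0.22  2.05  0.12  0.72 -2.05]
```

View pics/side3.png

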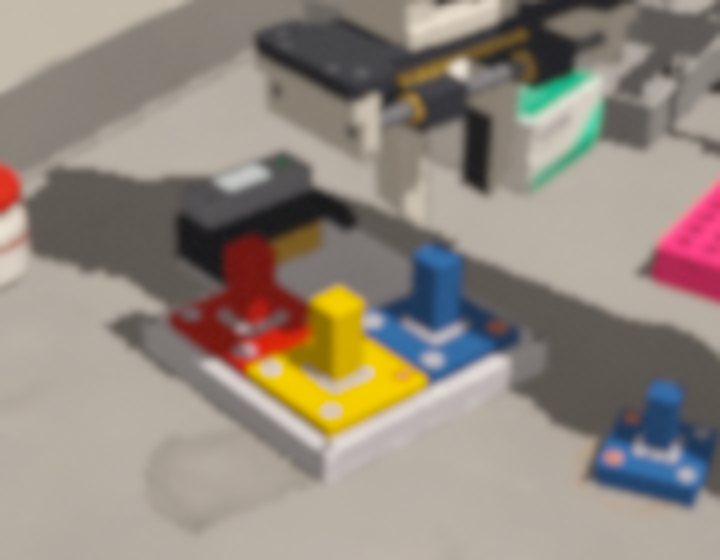

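View pics/top3.png

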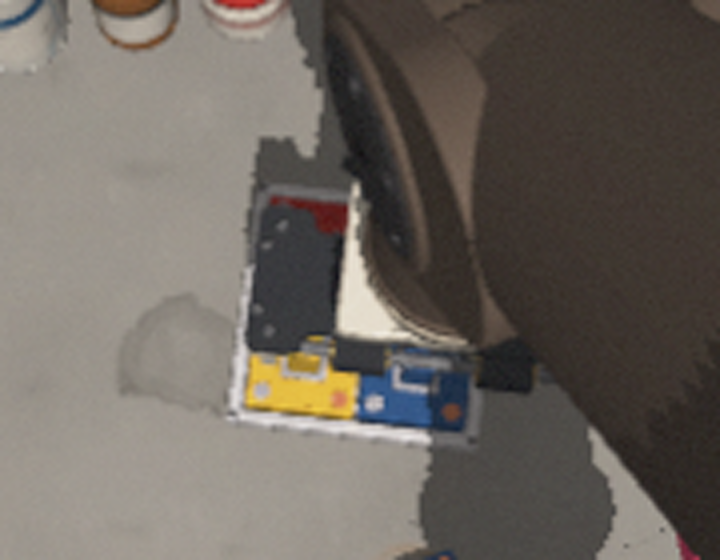

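servo_tool --plan '[[[0.1, 0.1, -1], [0, 0, 0]], [[0.1, 0.1, -3], [0, 0, 0]], [[0.1, 0.1, -5], [0, 0, 0]], [[0.1, 0.1, -6.1], [0, 0, 0]], [[0.1, 0.1, -6.1], [0, 0, 0]], [[0.1, 0.1, -6.1], [0, 0, 0]]]'

```text
clock: 7.35
position: [0.4856, -0.0015, 0.0404]
ee_rot: [-2.097, 0.259, 2.079]
force: [0.4, 0.3, -0.4]
width: 0.447
```

```bash
python3 st.py; python3 - <<'E'
from cell import arm; import cv2
for n,(u,v) in (("side",(255,180)),):
    f=arm.get_image(n); p=f["frame"]; cv2.imwrite(f"pics/{n}4.png",cv2.resize(p[v-70:v+70,u-90:u+90],None,fx=4,fy=4,interpolation=cv2.INTER_CUBIC))
from h import *
T=np.load("T.npy")
for X in (.072,.08,.09,.1):
    q=proj(f,tow([[X,y,z] for y,z in((-.06,.006),(-.01,.006),(-.01,.024))],T)); print(X,((q-[165,110])*4+2).round(0).tolist())
E
```

```text
t 7.35 pos [ 0.4856 -0.0015  0.0404] tray [-0.0331 -0.033 ] jaw-angle err deg -0.06 tilt [ 0.008  0.001 -1.   ] F [ 0.37  0.35 -0.38] Ftray [0.27 0.43] w 0.44686737863190257 [ 0.05  0.47 -0.2   2.1   0.17  0.58 -2.09]
0.072 [[343.0, 262.0], [277.0, 291.0], [277.0, 264.0]]
0.08 [[335.0, 256.0], [269.0, 285.0], [268.0, 258.0]]
0.09 [[324.0, 250.0], [258.0, 278.0], [257.0, 251.0]]
0.1 [[313.0, 243.0], [247.0, 271.0], [247.0, 245.0]]
```

View pics/side4.png

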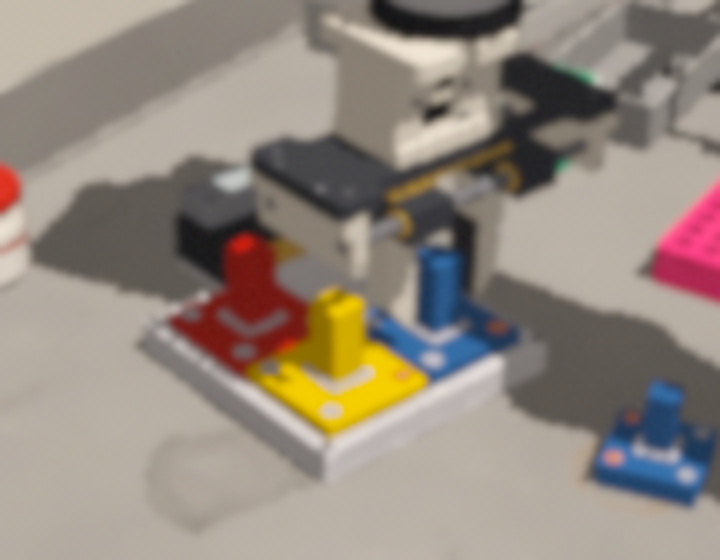

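servo_tool --plan '[[[-0.2, -0.2, 0], [0, 0, 0]], [[-0.2, -0.2, 0], [0, 0, 0]], [[-0.2, -0.2, 0], [0, 0, 0]], [[-0.2, -0.2, 0], [0, 0, 0]], [[-0.2, -0.2, 0], [0, 0, 0]], [[-0.2, -0.2, 0], [0, 0, 0]], [[-0.2, -0.2, 0], [0, 0, 0]]]' --grip 0 --squeeze 30

```text
clock: 8.1
position: [0.4842, -0.0037, 0.0413]
ee_rot: [-2.098, 0.26, 2.077]
force: [-0.8, -0.4, 6.7]
width: 0.215
```

```bash
python3 st.py
```

```text
t 8.1 pos [ 0.4842 -0.0037  0.0413] tray [-0.0339 -0.0355] jaw-angle err deg -0.08 tilt [ 0.01   0.001 -1.   ] F [-0.77 -0.43  6.72] Ftray [-0.64 -0.6 ] w 0.2147818745218401 [ 0.05  0.47 -0.2   2.1   0.17  0.58 -2.09]
```

servo_tool --plan '[[[0.4, -0.1, 0], [0, 0, 0]], [[1.2, -0.3, 0], [0, 0, 0]], [[2.0, -0.5, 0], [0, 0, 0]], [[2.8, -0.7, 0], [0, 0, 0]], [[3.6, -0.9, 0], [0, 0, 0]], [[4.4, -1.1, 0], [0, 0, 0]], [[5.2, -1.3, 0], [0, 0, 0]], [[5.7, -1.4, 0], [0, 0, 0]], [[6.2, -1.55, 0], [0, 0, 0]], [[6.2, -1.55, 0], [0, 0, 0]]]'

```text
clock: 9.1
position: [0.5473, -0.0194, 0.0414]
ee_rot: [-2.099, 0.26, 2.076]
force: [1.0, -0.8, 2.4]
width: 0.215
```

```bash
python3 st.py
```

```text
t 9.1 pos [ 0.5473 -0.0194  0.0414] tray [ 0.0311 -0.0353] jaw-angle err deg -0.1 tilt [ 0.011  0.001 -1.   ] F [ 0.97 -0.82  2.42] Ftray [ 1.15 -0.56] w 0.21480267162614883 [ 0.08  0.54 -0.19  1.95  0.16  0.65 -2.04]
```

servo_tool --plan '[[[0.2, -0.05, 0], [0, 0, 0]], [[0.4, -0.1, 0], [0, 0, 0]], [[0.6, -0.15, 0], [0, 0, 0]], [[0.6, -0.15, 0], [0, 0, 0]]]'

```text
clock: 9.5
position: [0.5535, -0.021, 0.0413]
ee_rot: [-2.099, 0.26, 2.076]
force: [-0.6, 0.0, 3.1]
width: 0.215
```

```bash
python3 st.py; python3 - <<'E'
from cell import arm; import cv2
for n,(u,v) in (("side",(240,170)),):
    f=arm.get_image(n); p=f["frame"]; cv2.imwrite(f"pics/{n}5.png",cv2.resize(p[v-50:v+50,u-60:u+60],None,fx=6,fy=6,interpolation=cv2.INTER_CUBIC))
E
```

```text
t 9.5 pos [ 0.5535 -0.021   0.0413] tray [ 0.0375 -0.0353] jaw-angle err deg -0.1 tilt [ 0.011  0.001 -1.   ] F [-0.55  0.02  3.07] Ftray [-0.54 -0.11] w 0.21495683597027498 [ 0.08  0.55 -0.19  1.93  0.16  0.66 -2.03]
```

View pics/side5.png

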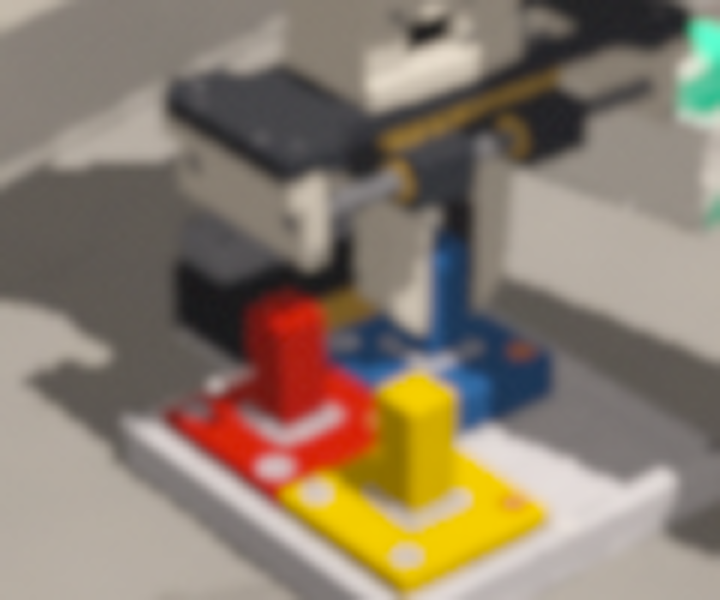

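servo_tool --plan '[[[0.05, -0.01, 0], [0, 0, 0]], [[0.1, -0.03, 0], [0, 0, 0]], [[0.15, -0.04, 0], [0, 0, 0]], [[0.2, -0.05, 0], [0, 0, 0]], [[0.2, -0.05, 0], [0, 0, 0]]]'

```text
clock: 10.05
position: [0.5555, -0.0215, 0.0413]
ee_rot: [-2.1, 0.26, 2.076]
force: [-0.6, -0.8, 3.4]
width: 0.219
```

```bash
python3 st.py
```

```text
t 10.05 pos [ 0.5555 -0.0215  0.0413] tray [ 0.0396 -0.0353] jaw-angle err deg -0.1 tilt [ 0.012  0.001 -1.   ] F [-0.61 -0.83  3.4 ] Ftray [-0.39 -0.95] w 0.21938711313066925 [ 0.08  0.55 -0.19  1.93  0.16  0.66 -2.03]
```

servo_tool --plan '[[[0.05, -0.01, 0], [0, 0, 0]], [[0.1, -0.03, 0], [0, 0, 0]], [[0.15, -0.04, 0], [0, 0, 0]], [[0.2, -0.05, 0], [0, 0, 0]], [[0.2, -0.05, 0], [0, 0, 0]]]'

```text
clock: 10.55
position: [0.5576, -0.0221, 0.0413]
ee_rot: [-2.1, 0.26, 2.075]
force: [-0.6, -0.7, 3.8]
width: 0.217
```

servo_tool --plan '[[[0.05, -0.01, 0], [0, 0, 0]], [[0.1, -0.03, 0], [0, 0, 0]], [[0.15, -0.04, 0], [0, 0, 0]], [[0.2, -0.05, 0], [0, 0, 0]], [[0.2, -0.05, 0], [0, 0, 0]]]'

```text
clock: 11.05
position: [0.5597, -0.0226, 0.0413]
ee_rot: [-2.1, 0.26, 2.075]
force: [-0.6, 0.2, 4.2]
width: 0.216
```

servo_tool --plan '[[[0.05, -0.01, 0], [0, 0, 0]], [[0.1, -0.03, 0], [0, 0, 0]], [[0.15, -0.04, 0], [0, 0, 0]], [[0.2, -0.05, 0], [0, 0, 0]], [[0.2, -0.05, 0], [0, 0, 0]]]'

```text
clock: 11.55
position: [0.5619, -0.0231, 0.0413]
ee_rot: [-2.1, 0.26, 2.075]
force: [-0.5, -0.0, 4.6]
width: 0.215
```

servo_tool --plan '[[[0.05, -0.01, 0], [0, 0, 0]], [[0.1, -0.03, 0], [0, 0, 0]], [[0.15, -0.04, 0], [0, 0, 0]], [[0.2, -0.05, 0], [0, 0, 0]], [[0.2, -0.05, 0], [0, 0, 0]]]'

```text
clock: 12.05
position: [0.564, -0.0237, 0.0413]
ee_rot: [-2.1, 0.26, 2.075]
force: [-1.9, 0.5, 3.9]
width: 0.218
```

servo_tool --plan '[[[0.03, -0.01, 0], [0, 0, 0]], [[0.06, -0.02, 0], [0, 0, 0]], [[0.1, -0.025, 0], [0, 0, 0]], [[0.1, -0.025, 0], [0, 0, 0]]]'

```text
clock: 12.45
position: [0.565, -0.024, 0.0413]
ee_rot: [-2.1, 0.26, 2.075]
force: [-1.5, 0.4, 3.9]
width: 0.218
```

```bash
python3 st.py
```

```text
t 12.45 pos [ 0.565  -0.024   0.0413] tray [ 0.0495 -0.0354] jaw-angle err deg -0.11 tilt [ 0.012  0.001 -1.   ] F [-1.46  0.41  3.87] Ftray [-1.52  0.04] w 0.2182440236913903 [ 0.09  0.56 -0.19  1.91  0.16  0.68 -2.02]
```

No contact yet (about 1.5 N of floor friction). Continuing.

servo_tool --plan '[[[0.04, -0.01, 0], [0, 0, 0]], [[0.08, -0.02, 0], [0, 0, 0]], [[0.12, -0.03, 0], [0, 0, 0]], [[0.16, -0.04, 0], [0, 0, 0]], [[0.16, -0.04, 0], [0, 0, 0]]]'

```text
clock: 12.95
position: [0.5668, -0.0244, 0.0414]
ee_rot: [-2.1, 0.26, 2.075]
force: [-1.4, 0.1, 3.4]
width: 0.22
```

servo_tool --plan '[[[0.04, -0.01, 0], [0, 0, 0]], [[0.08, -0.02, 0], [0, 0, 0]], [[0.12, -0.03, 0], [0, 0, 0]], [[0.16, -0.04, 0], [0, 0, 0]], [[0.16, -0.04, 0], [0, 0, 0]]]'

```text
clock: 13.45
position: [0.5684, -0.0248, 0.0413]
ee_rot: [-2.1, 0.26, 2.075]
force: [-1.5, 0.4, 4.1]
width: 0.218
```

servo_tool --plan '[[[0.04, -0.01, 0], [0, 0, 0]], [[0.08, -0.02, 0], [0, 0, 0]], [[0.12, -0.03, 0], [0, 0, 0]], [[0.16, -0.04, 0], [0, 0, 0]], [[0.16, -0.04, 0], [0, 0, 0]]]'

```text
clock: 13.95
position: [0.5702, -0.0253, 0.0414]
ee_rot: [-2.1, 0.26, 2.074]
force: [-0.5, 0.2, 3.5]
width: 0.216
```

servo_tool --plan '[[[0.04, -0.01, 0], [0, 0, 0]], [[0.08, -0.02, 0], [0, 0, 0]], [[0.12, -0.03, 0], [0, 0, 0]], [[0.16, -0.04, 0], [0, 0, 0]], [[0.16, -0.04, 0], [0, 0, 0]]]'

```text
clock: 14.45
position: [0.571, -0.0254, 0.0413]
ee_rot: [-2.099, 0.26, 2.076]
force: [-5.2, 0.6, 7.0]
width: 0.216
```

servo_tool --plan '[[[0.1, -0.025, 0], [0, 0, 0]], [[0.15, -0.04, 0], [0, 0, 0]], [[0.18, -0.045, 0], [0, 0, 0]], [[0.2, -0.05, 0], [0, 0, 0]]]'

```text
clock: 14.85
position: [0.5714, -0.0256, 0.0413]
ee_rot: [-2.097, 0.26, 2.079]
force: [-8.5, 1.0, 11.6]
width: 0.217
```

```bash
python3 st.py
```

```text
t 14.85 pos [ 0.5714 -0.0256  0.0413] tray [ 0.0561 -0.0354] jaw-angle err deg -0.07 tilt [ 0.008  0.001 -1.   ] F [-8.53  1.04 11.56] Ftray [-8.53 -1.08] w 0.21667865270093659 [ 0.09  0.57 -0.19  1.89  0.16  0.69 -2.02]
```

servo_tool --plan '[[[0.2, -0.05, 0], [0, 0, 0]], [[0.22, -0.055, 0], [0, 0, 0]], [[0.25, -0.06, 0], [0, 0, 0]], [[0.25, -0.06, 0], [0, 0, 0]]]'

```text
clock: 15.25
position: [0.5719, -0.0257, 0.0414]
ee_rot: [-2.094, 0.259, 2.084]
force: [-10.7, 1.6, 14.0]
width: 0.217
```

```bash
python3 st.py
```

```text
t 15.25 pos [ 0.5719 -0.0257  0.0414] tray [ 0.0565 -0.0354] jaw-angle err deg -0.03 tilt [ 0.005  0.001 -1.   ] F [-10.65   1.61  13.97] Ftray [-10.72  -1.05] w 0.21698995650824784 [ 0.09  0.57 -0.19  1.88  0.16  0.7  -2.02]
```

servo_tool --plan '[[[0.25, -0.06, 0], [0, 0, 0]], [[0.25, -0.06, 0], [0, 0, 0]], [[0.25, -0.06, 0], [0, 0, 0]], [[0.25, -0.06, 0], [0, 0, 0]], [[0.25, -0.06, 0], [0, 0, 0]], [[0.25, -0.06, 0], [0, 0, 0]]]'

```text
clock: 15.85
position: [0.5721, -0.0258, 0.0415]
ee_rot: [-2.09, 0.259, 2.088]
force: [-11.9, 1.7, 15.3]
width: 0.216
```

```bash
python3 st.py
```

```text
t 15.85 pos [ 0.5721 -0.0258  0.0415] tray [ 0.0567 -0.0354] jaw-angle err deg 0.01 tilt [ 0.001  0.001 -1.   ] F [-11.91   1.74  15.31] Ftray [-11.97  -1.23] w 0.21638225217367602 [ 0.09  0.58 -0.19  1.88  0.16  0.7  -2.01]
```

servo_tool --plan '[[[0.25, -0.06, 0], [0, 0, 0]], [[0.25, -0.06, 0], [0, 0, 0]], [[0.25, -0.06, 0], [0, 0, 0]], [[0.25, -0.06, 0], [0, 0, 0]], [[0.25, -0.06, 0], [0, 0, 0]], [[0.25, -0.06, 0], [0, 0, 0]]]'

```text
clock: 16.45
position: [0.5722, -0.0258, 0.0416]
ee_rot: [-2.086, 0.259, 2.093]
force: [-10.8, 1.9, 14.3]
width: 0.219
```

```bash
python3 st.py
```

```text
t 16.45 pos [ 0.5722 -0.0258  0.0416] tray [ 0.0569 -0.0354] jaw-angle err deg 0.03 tilt [-0.003  0.001 -1.   ] F [-10.78   1.93  14.31] Ftray [-10.92  -0.78] w 0.21915877997071276 [ 0.09  0.58 -0.19  1.87  0.16  0.71 -2.01]
```

servo_tool --plan '[[[0, 0, 0], [0, 0, 0]], [[-0.1, 0.025, 0], [0, 0, 0]], [[-0.1, 0.025, 0], [0, 0, 0]], [[-0.1, 0.025, 0], [0, 0, 0]]]'

```text
clock: 16.85
position: [0.5711, -0.0255, 0.0417]
ee_rot: [-2.086, 0.259, 2.093]
force: [-4.1, 0.9, 5.9]
width: 0.216
```

```bash
python3 st.py
```

```text
t 16.85 pos [ 0.5711 -0.0255  0.0417] tray [ 0.0557 -0.0354] jaw-angle err deg 0.04 tilt [-0.003  0.001 -1.   ] F [-4.11  0.86  5.87] Ftray [-4.2  -0.17] w 0.21557587283814375 [ 0.09  0.58 -0.19  1.88  0.16  0.71 -2.01]
```

servo_tool --plan '[[[0, 0, 0], [0, 0, 0]], [[0, 0, 0], [0, 0, 0]], [[0, 0, 0], [0, 0, 0]], [[0, 0, 0], [0, 0, 0]], [[0, 0, 1], [0, 0, 0]], [[0, 0, 3], [0, 0, 0]], [[0, 0, 6], [0, 0, 0]], [[0, 0, 9], [0, 0, 0]], [[0, 0, 13], [0, 0, 0]], [[-1, -4, 17], [0, 0, 0]], [[-2, -8, 18], [0, 0, 0]], [[-3, -12, 18], [0, 0, 0]]]' --grip 0.45

```text
clock: 18.05
position: [0.5422, -0.1474, 0.2256]
ee_rot: [-2.093, 0.259, 2.087]
force: [0.3, -0.7, -0.9]
width: 0.454
```

servo_tool --plan '[[[-2, -5, 0], [0, 0, 0]], [[-4, -10, 0], [0, 0, 0]], [[-6, -14, 0], [0, 0, 0]], [[-8, -18, 0], [0, 0, 0]], [[-10, -22, 0], [0, 0, 0]], [[-10, -22, 0], [0, 0, 0]]]'

```text
clock: 18.65
position: [0.4374, -0.3745, 0.2263]
ee_rot: [-2.088, 0.274, 2.084]
force: [0.2, 0.5, -0.4]
width: 0.448
```

```bash
python3 st.py; cat > fin.py <<'E'
from cell import arm; from h import *
from scipy.optimize import minimize
T=np.load("T.npy"); ps=[arm.get_image("top"),arm.get_image("side")]
ids={"red":1,"yellow":2,"blue":3}
M=[masks(p["frame"]) for p in ps]
def B(v): v=np.array(v)/100; return {"red":v[0:2],"yellow":v[2:4],"blue":v[4:6]}
def cost(v,w=(0,1)):
    e=0
    for j in w:
        im=render(ps[j],T,B(v)); q=proj(ps[j],tow([[a,b,z] for a in(-.08,.12) for b in(-.09,.09) for z in(0,.075)],T)); reg=np.zeros((384,512),np.uint8); cv2.fillConvexPoly(reg,cv2.convexHull(q.astype(np.int32)),1)
        for n,i in ids.items(): e+=(np.abs(soft(im,i)-M[j][n])*reg).sum()
    return e
x0=np.array([3.5,3.5,-3.5,3.5,5.5,-3.5])
S=np.vstack([x0]+[x0+np.eye(6)[i]*.5 for i in range(6)])
r=minimize(cost,x0,method="Nelder-Mead",options=dict(initial_simplex=S,xatol=.01,fatol=.5)); print((r.x*10).round(1),r.fun,cost(x0))
for p,n,(u,v) in zip(ps,("t","s"),((270,165),(255,180))):
    g=cv2.resize(p["frame"],None,fx=4,fy=4,interpolation=cv2.INTER_CUBIC); im=render(p,T,B(r.x))
    cv2.imwrite(f"pics/fin_{n}.png",g[(v-70)*4:(v+70)*4,(u-90)*4:(u+90)*4])
E
python3 fin.py
```

```text
t 18.65 pos [ 0.4374 -0.3745  0.2263] tray [ 0.0117 -0.4065] jaw-angle err deg -0.52 tilt [ 0.001 -0.004 -1.   ] F [ 0.21  0.52 -0.43] Ftray [0.08 0.55] w 0.4482105720978746 [ 0.68  0.36 -0.09  1.69  0.04  1.09 -1.25]
[ 32.2  34.  -33.5  34.6  54.4 -32.3] 1694.0625 1735.625
```

View pics/fin_t.png

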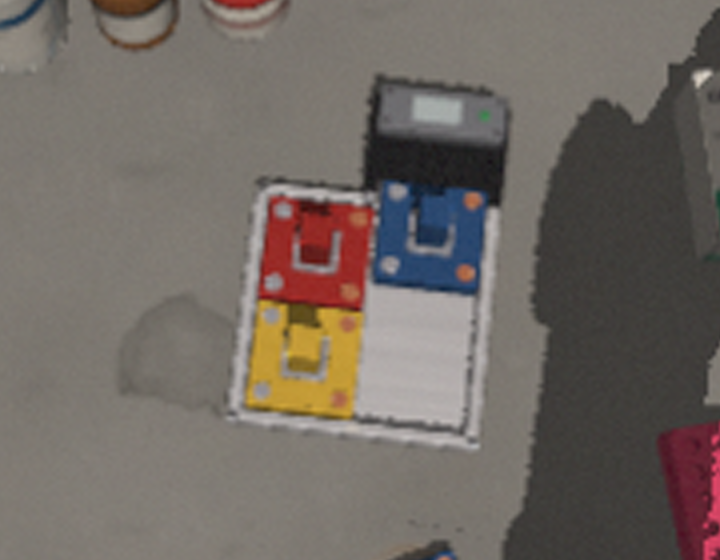

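View pics/fin_s.png

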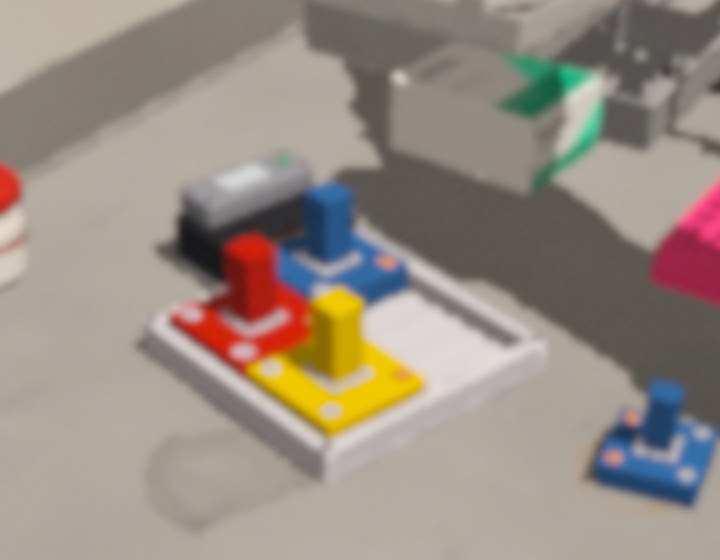

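```bash
python3 -c "
from cell import arm
print(arm.sign_off(), arm.observe()['clock'])"
```

```text
the job is handed in; nothing more can be done
the job is handed in; nothing more can be done
```

The job is done and handed in at about 19 s of the 64 s allowed. The hand-in reports no verdict, so success rests on my own checks.

**What I did:** Red stood in front of the slot. I gripped it by its post, slid it sideways into the far left bay and let go. I then slid the larger blue block forward into the slot and met the pad with blue's centre at about 55 mm along the tray. I pressed for over 1 s, eased off, let go and moved the arm clear.

**Press force:** The wrist force along the slot read 10.7 to 12.0 N at the hold readings. After allowing for floor friction, I estimate 7 to 12 N on the pad. The compression of about 2 mm at 5 N per mm agrees with this, but the pad force itself was never measured.

**Final positions (tray x, y from both cameras):**

| Block | x (mm) | y (mm) | Bay or slot |
|---|---|---|---|
| Red | 32 | 34 | far left bay |
| Yellow | -33.5 | 35 | near left bay, never gripped |
| Blue | 54 | -32 | slot |

- **Blue's y:** the gripper put it at -35 mm and the cameras at -32 mm. Both are within the limit, and the gap is close to the calibration error.
- **Red's x:** the gripper put it at 36 mm and the cameras at 32 mm. Both are within the limit, but the gap is larger than the 2 mm calibration error.

All three blocks looked flat in the last pictures, and the arm was well clear.

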